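Tilt the green bar out of the slotted stock bin onto the rest

TASK

Take the green stiffener bar out of the covered stock bin: tilt its free front end up over the yellow stop, draw it out through its slot, and lay it gently on the two ribs of the black-and-silver rest, between the ears and about centred lengthwise (either way round). Leave the orange bar where it lies in the bin.

Things in the scene. Friction and masses are not known exactly. Their poses are not given: they have to be found in the camera images.
- bin: Fixed grey bin, blue roof, 86 mm high. Origin: on table at outer foot of the slotted wall (5 mm), midway between slots; +x goes in, -x is the way out. Slots at y +45, -45 mm: 26 wide, z 30 to 72, closed on top. Inside 100 deep, floor z 30, roof z 82. Outside: base 5 mm, ledge x -159 to -135, top z 30, yellow stop on it x -159 to -153, top z 66: only a bar tilted 8 to 15 degrees clears slot and stop.
- green_c (a point): Centre of the loose green bar, 250 x 16 x 12 mm, 0.13 kg; x along it, into the bin; z up. It lies level in either lane, underside z 30, rear end near the bin's back wall, centre about 23 mm outside the slot. Grip across the 16 mm, 50 mm from centre towards the stop (25 mm free below). Tilt 12 degrees about its rear lower edge, draw it along its slope; 110 mm drawn, it is clear of the wall.
- orange_c (a point): Centre of the orange bar, same size and axes as the green one, lying the same way in the other lane, 90 mm to the side. To be left where it lies.
- rest: Fixed rest: aluminium plate 230 x 100 x 8 mm with two black cross ribs. Origin: underside centre of the plate, on the table; x along the plate, z up. Ribs at x +100 and -100 mm, each 16 mm wide, tops z 40; on each, two ears 14 mm higher leave y -30 to +30 free between them. The bar lies along x across both ribs, its centre then at z 46 over the origin; 32 mm is free under it between the ribs.
Mind the look-alikes: they are no part of the job. What is shaped like the rest but red is not meant.

How it is judged:
On the way:
1. the green bar is tilted, front end up by more than 3.5 degrees, while its rear end is still inside the slot (angle between green_c's own x axis and vertical above 1.632 rad and x of green_c in the frame of bin above -0.115 m), for 0.1 s.
At the end, for the whole second after the job is handed in: The green bar lies at rest on both ribs of the rest, between the ears: its centre within 25 mm of the rest's centre lengthwise, 24 mm sideways, at 46 mm height within 5 mm, its length within 14 degrees of the rest's; the orange bar lies within 20 mm of where it was (x of green_c in the frame of rest between -0.025 and 0.025 m and y of green_c in the frame of rest between -0.024 and 0.024 m and z of green_c in the frame of rest between 0.041 and 0.051 m and angle between the x axis of green_c and the x axis of rest, either way round below 0.25 rad and linear speed of green below 0.02 m/s and distance of orange_c from where it was at the start of the episode below 0.02 m); the robot touches nothing.
It fails at once if the orange bar is moved by more than 20 mm (distance of orange_c from where it was at the start of the episode above 0.02 m).
It fails at once if the green bar is banged down on the rest (more than 40 N) (contact force between green and rest above 40 N).
It also fails if it takes over 38 s, if anything falls off the work surface, if the arm or the gripper's body presses on something with over 40 N, if the wrist force passes 120 N, or if a joint passes its speed limit or range.

ROBOT

A 7-joint arm with a two-finger parallel gripper is mounted at the origin on the work surface. World frame = base frame: x ahead of the robot, y to its left, z up, the work surface at z = 0. Lengths are in m, angles in rad, forces in N, time in s.
With the tool pointing down it reaches from about 0.425 to 0.875 m from the base axis. Payload 4.7 kg.
Tool frame: the origin (TCP) lies on the centre line of the jaws, within the pads' length; the fingertips stand 14 mm ahead of it and the grasp point (between the pads) lies 5 mm behind it; z points along the fingers, x is the direction in which the jaws open and shut, and the axes are right-handed (so a half turn about z gives the same grasp; the last joint's range is limited). The gripper opens to 87 mm and grips with 3 to 60 N. Pads are 19 mm wide; open, the fingers measure 117 mm over their backs; the gripper's body (75 mm by 190 mm) begins 51 mm behind the grasp point.
Start: joints at [1.264, 0.321, -0.07, 1.45, 0.023, 1.371, -0.057], TCP at [0.205, -0.617, 0.237] pointing down, gripper open.
Joint ranges: [-2.86, 2.86], [-0.3, 2.09], [-1.38, 1.24], [0.06, 2.45], [-1.56, 4.7], [0.09, 2.05], [-2.69, 2.69]. Speed limits (rad/s): [2.57, 2.57, 3.14, 3.14, 3.14, 3.14, 3.14].

INTERFACE

Orientations are given as a rotation vector (axis times angle).
In Python, from bench import ctrl gives the robot as it stands.
- The arm moves only by the tool drive_tool, never from a script. Its argument "rows" is a list that holds one entry, the list of rows, each a list of 5 numbers: the shift along the tool's x, y, z scaled (see below), then the turn about the tool's z scaled (see below), then the closure in counts, from 0 (fully open) to 255 (shut). In form: [[[dx, dy, dz, spin, jaw], ...]]. A call has 1 to 20 rows; each row is the pose to reach, as a shift and turn from the pose commanded when the call began, along the tool's axes at that moment, turning the shorter way round; what a row does not reach only later rows make up. The controller multiplies each number of a shift by 300 mm and each number of a turn by pi rad. A row lasts 1/8 s, in which the tool goes at most 62.5 mm and 10.7 degrees, less where a joint would pass 70% of its speed; a pose out of reach is approached as far as the arm can. A call with a number of a shift or a turn outside -1 to 1 is refused whole. A call with a gripper value outside its range is refused whole. The fingers move at their own pace and stop on an object; "grip_force" is the grip in N (left out, the last holds). Time passes only in rows, so rows that repeat a pose let the fingers close. It gives the time, the measured TCP pose, the force and the opening at its end, in the units of the state.
- ctrl.get_state(): the state, without advancing time (a new reading comes with each control period).
- ctrl.get_image(name): name is "scene" or "top" or "wrist"; returns a dict with "img" (384x512x3 uint8, blue, green, red), "camera_matrix" (3x3 intrinsics, pixels), "R" (3x3) and "t" (3): a world point X has camera coordinates R X + t. Camera axes: x right, y down, z forward; pixel columns grow to the right and rows downward; lengths in m; the calibration is good to about 2 mm. A picture is of the moment at which its call begins. There is no depth.
- ctrl.close_job(): hands the job in, once; it reports no verdict.
The state is a dict: "time": time; "joint_positions": joint angles; "qd": joint speeds; "joint_torque": joint torques, N m; "position": TCP position; "tool_rot": TCP orientation; "ft_force": force on the tool from outside, world axes, zero at the start; "torque": the same for the moment, N m; "grip_width": opening from 0.0 (shut) to 1.0 (fully open).
Only numpy, scipy, OpenCV 4.12 (cv2) and the standard library are available. Lean on these libraries where they do the work, as an engineer would, in place of code of your own. Each camera call takes 0.05 s, during which the arm holds its last target.

## Working session

There is one attempt and no reset: what is moved stays moved. The work goes in short steps, Python scripts to look and compute and a tool call to move; the robot and the scene stay as the last step left them, time stands still between calls to the robot, and variables do not carry over. Pictures are saved under pics/ and viewed, and the job is handed in when it is done.

Besides the shell and the picture viewer there is one more tool, called after "Emit:" in YAML: its name, and indented under it one key for each argument. drive_tool: Moves the arm, as the interface text tells. Its arguments: {"type":"object","properties":{"rows":{"type":"array"},"grip_force":{"type":"number"}},"required":["rows"]}

```bash
mkdir -p pics; ls; python3 - <<'E'
from bench import ctrl
import cv2,numpy as np,pickle
s=ctrl.get_state(); print({k:np.round(v,4).tolist() for k,v in s.items()})
d={}
for n in ["scene","top","wrist"]:
    i=ctrl.get_image(n); d[n]=i; cv2.imwrite(f"pics/{n}0.png",i["img"]); print(n,np.round(i["camera_matrix"],1).tolist(),np.round(i["R"],3).tolist(),np.round(i["t"],3).tolist())
pickle.dump(d,open("im0.pkl","wb"))
E
```

```text
pics
{'time': 0.0, 'joint_positions': [1.2641, 0.3218, -0.0701, 1.4517, 0.0226, 1.3708, -0.0569], 'qd': [-0.0001, 0.0014, -0.0006, -0.0009, 0.0007, 0.0008, -0.0], 'joint_torque': [-0.0006, -49.129, -0.4044, -31.2526, -0.0638, 0.0436, 0.0002], 'position': [0.2048, -0.6163, 0.2354], 'tool_rot': [-2.5469, 1.8375, 0.0026], 'ft_force': [-0.0097, 0.8937, 0.0593], 'torque': [0.017, 0.0111, 0.0257], 'grip_width': 1.0014}
scene [[360.0, 0.0, 260.4], [0.0, 360.0, 187.4], [0.0, 0.0, 1.0]] [[-0.516, 0.857, -0.012], [0.597, 0.349, -0.722], [-0.614, -0.38, -0.692]] [0.294, -0.233, 0.939]
top [[386.4, 0.0, 255.1], [0.0, 386.4, 193.9], [0.0, 0.0, 1.0]] [[-0.002, -1.0, 0.003], [-0.982, 0.002, -0.188], [0.188, -0.004, -0.982]] [-0.061, 0.462, 0.778]
wrist [[286.5, 0.0, 255.2], [0.0, 286.5, 190.7], [0.0, 0.0, 1.0]] [[0.316, -0.949, -0.002], [-0.904, -0.302, 0.304], [-0.289, -0.094, -0.953]] [-0.65, -0.038, 0.393]
```

View pics/scene0.png

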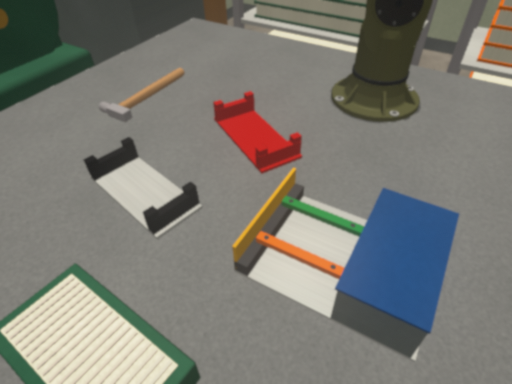

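View pics/top0.png

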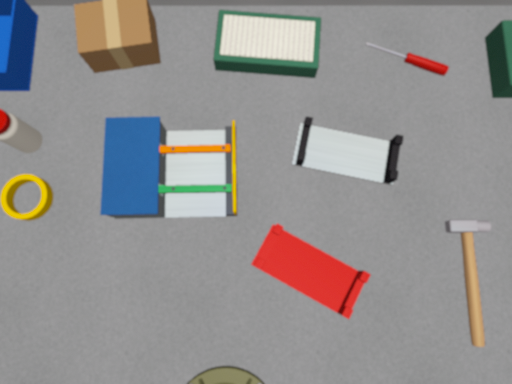

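View pics/wrist0.png

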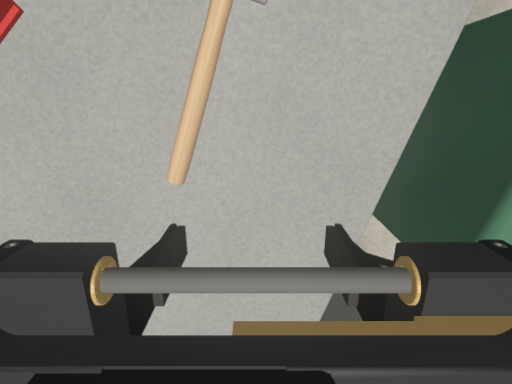

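The scene holds these candidates (top-view pixels):
- **Green:** the bar at (195,188), the green-rimmed tray at (268,42) and a green box at (500,60). The bar in the bin is the one I want.
- **Rest:** the black-and-silver one at (348,153) and the red one at (310,270). I want the black-and-silver one.
- **Orange:** the bar at (195,149), which stays where it is.

Next I check these in a close crop and measure.

```bash
cat > h.py <<'E'
import numpy as np,cv2,pickle
def ray(im,px,z):
    K,R,t=[np.asarray(im[k],float) for k in("camera_matrix","R","t")]
    px=np.atleast_2d(px).astype(float); d=np.c_[(px[:,0]-K[0,2])/K[0,0],(px[:,1]-K[1,2])/K[1,1],np.ones(len(px))]@R
    c=-R.T@t; return c+d*((z-c[2])/d[:,2])[:,None]
def proj(im,X):
    K,R,t=[np.asarray(im[k],float) for k in("camera_matrix","R","t")]
    p=(np.atleast_2d(X)@R.T+t)@K.T; return p[:,:2]/p[:,2:]
E
python3 - <<'E'
from h import *
d=pickle.load(open("im0.pkl","rb"))
for n,z,roi in[("top",.042,(90,90,250,240)),("scene",.042,(220,150,480,370))]:
    im=d[n];h=cv2.cvtColor(im["img"],cv2.COLOR_BGR2HSV);H,S,V=cv2.split(h)
    M={"green":(H>50)&(H<85)&(S>120),"orange":(H>4)&(H<16)&(S>150),"yellow":(H>=18)&(H<32)&(S>150),"blue":(H>100)&(H<125)&(S>150)}
    for k,m in M.items():
        m=m.astype(np.uint8);w=np.zeros_like(m);w[roi[1]:roi[3],roi[0]:roi[2]]=1;m*=w
        nn,l,st,_=cv2.connectedComponentsWithStats(m);i=1+st[1:,4].argmax();ys,xs=np.where(l==i)
        r=cv2.minAreaRect(np.c_[xs,ys].astype(np.float32));b=cv2.boxPoints(r)
        zz={"green":.042,"orange":.042,"yellow":.066,"blue":.086}[k]
        print(n,k,st[i].tolist(),np.round(b,1).tolist(),"\n",np.round(ray(im,b,zz)*1000).tolist())
t=d["top"]["img"]
cv2.imwrite("pics/c1.png",cv2.resize(t[100:230,90:250],None,fx=4.5,fy=4.5,interpolation=cv2.INTER_CUBIC))
cv2.imwrite("pics/c2.png",cv2.resize(t[105:200,280:420],None,fx=5,fy=5,interpolation=cv2.INTER_CUBIC))
cv2.imwrite("pics/c3.png",cv2.resize(d["scene"]["img"][130:240,75:210],None,fx=5,fy=5,interpolation=cv2.INTER_CUBIC))
E
```

```text
top green [158, 184, 73, 9, 415] [[157.89999389648438, 185.0], [230.0, 184.0], [230.10000610351562, 191.0], [158.0, 192.10000610351562]] 
 [[482.0, 146.0, 42.0], [484.0, -8.0, 42.0], [469.0, -8.0, 42.0], [467.0, 146.0, 42.0]]
top orange [198, 151, 29, 1, 29] [[226.0, 151.0], [226.0, 151.0], [198.0, 151.0], [198.0, 151.0]] 
 [[558.0, 2.0, 42.0], [558.0, 2.0, 42.0], [558.0, 63.0, 42.0], [558.0, 63.0, 42.0]]
top yellow [232, 121, 5, 94, 330] [[231.0, 121.0], [234.8000030517578, 121.0], [236.1999969482422, 214.0], [232.3000030517578, 214.0]] 
 [[617.0, -10.0, 66.0], [618.0, -18.0, 66.0], [416.0, -23.0, 66.0], [416.0, -15.0, 66.0]]
top blue [102, 118, 58, 97, 5203] [[101.5999984741211, 213.8000030517578], [104.0, 116.69999694824219], [159.39999389648438, 118.0], [157.0, 215.1999969482422]] 
 [[414.0, 245.0, 86.0], [619.0, 255.0, 86.0], [616.0, 139.0, 86.0], [411.0, 134.0, 86.0]]
scene green [283, 197, 81, 36, 490] [[282.0, 201.39999389648438], [284.70001220703125, 195.0], [363.20001220703125, 227.0], [360.6000061035156, 233.5]] 
 [[485.0, -7.0, 42.0], [470.0, -11.0, 42.0], [470.0, 131.0, 42.0], [485.0, 132.0, 42.0]]
scene orange [256, 231, 87, 46, 906] [[253.8000030517578, 240.1999969482422], [258.5, 229.1999969482422], [343.79998779296875, 265.8999938964844], [339.0, 276.8999938964844]] 
 [[580.0, -5.0, 42.0], [558.0, -10.0, 42.0], [554.0, 132.0, 42.0], [575.0, 133.0, 42.0]]
scene yellow [233, 168, 63, 93, 1102] [[226.39999389648438, 253.5], [291.79998779296875, 166.3000030517578], [301.20001220703125, 173.39999389648438], [235.8000030517578, 260.6000061035156]] 
 [[636.0, -15.0, 66.0], [421.0, -23.0, 66.0], [430.0, -0.0, 66.0], [639.0, 3.0, 66.0]]
scene blue [358, 191, 99, 140, 9127] [[347.0, 310.8999938964844], [376.6000061035156, 188.5], [458.5, 208.3000030517578], [428.8999938964844, 330.70001220703125]] 
 [[642.0, 164.0, 86.0], [423.0, 128.0, 86.0], [403.0, 246.0, 86.0], [617.0, 251.0, 86.0]]
```

View pics/c1.png

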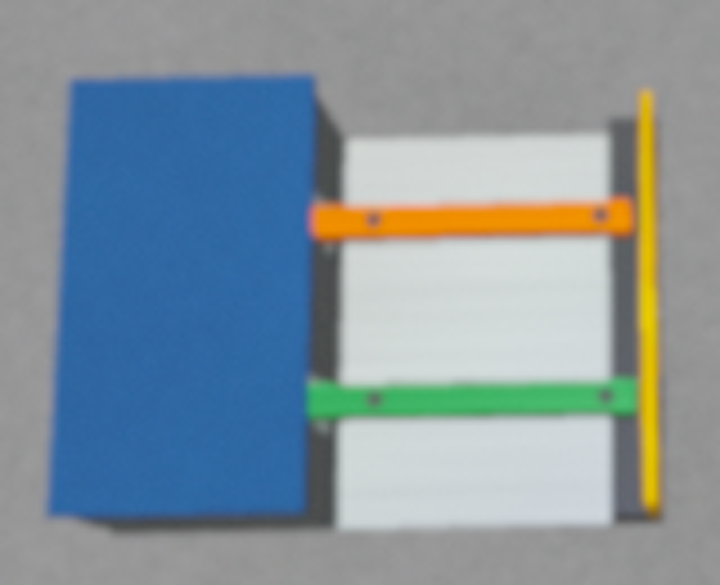

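View pics/c2.png

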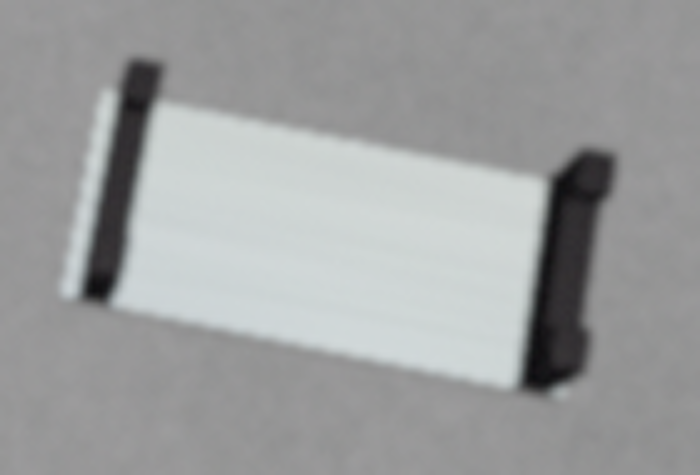

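View pics/c3.png

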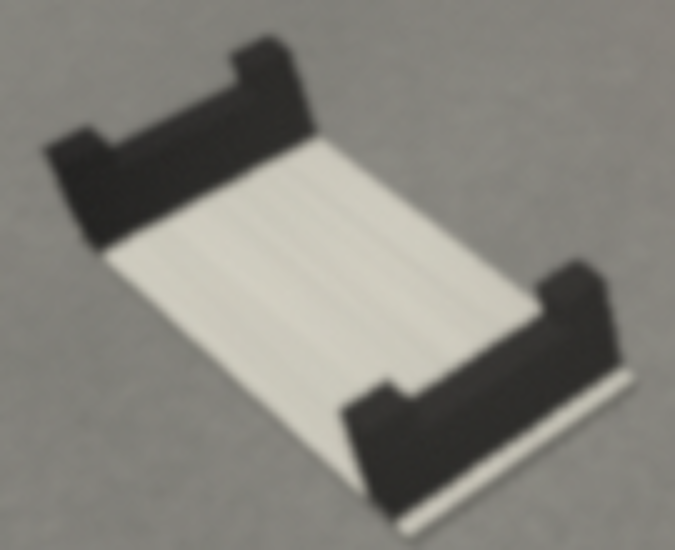

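The green bar is in the near lane, with its front end at about (231,188) in the top view. The black-and-silver rest is at (348,153), with its plate ends visible. I'll refine both with edge fits across the two views.

```bash
python3 - <<'E'
from h import *
d=pickle.load(open("im0.pkl","rb")); T=d["top"];S=d["scene"]
up=lambda u,f,o:(np.array(u,float)+.5)/f-.5+np.array(o)
# rest corners from crops
for z in [.008,]:
  a=ray(T,up([[105,90],[62,297],[570,398]],5,[280,105]),z); print("top L-end corners + RB",np.round(a*1000,1).tolist())
  b=ray(S,up([[400,535],[636,372]],5,[75,130]),z); print("scene R-end",np.round(b*1000,1).tolist())
def masks(im):
    h=cv2.cvtColor(im["img"],cv2.COLOR_BGR2HSV);return cv2.split(h)
# plate brightness mask in both
for n,im,roi in[("top",T,(285,110,415,195)),("scene",S,(80,140,210,240))]:
    H,Sa,V=masks(im); print(n,"bg V",np.median(V[roi[1]:roi[1]+8,roi[0]:roi[0]+8]))
    thr={"top":180,"scene":150}[n]
    for nm,m in(("plate",V>thr),("black",V<75)):
        m=m.astype(np.uint8);w=np.zeros_like(m);w[roi[1]:roi[3],roi[0]:roi[2]]=1;m*=w
        for c in sorted(cv2.findContours(m,0,1)[0],key=cv2.contourArea)[::-1][:2]:
            if cv2.contourArea(c)<30: continue
            p=cv2.approxPolyDP(c,2.0,True)[:,0]; print(n,nm,cv2.contourArea(c),p.tolist())
            if nm=="plate": print(np.round(ray(im,p,.008)*1000).tolist())
# edges: bin in top
g=T["img"].astype(float)
H,Sa,V=masks(T)
# green lateral edges: centroid of greenness per column
G=g[:,:,1]-g[:,:,2]*.5-g[:,:,0]*.5
cols=np.arange(165,229);c=[(G[180:197,k].clip(15)-15)@np.arange(180,197)/(G[180:197,k].clip(15)-15).sum() for k in cols]
P=ray(T,np.c_[cols,c],.042);f=np.polyfit(P[:,1],P[:,0],1);print("green axis x=%.4f*y+%.4f"%tuple(f),"yaw off deg",np.degrees(np.arctan(f[0])))
print("front profile",np.round(G[187:190,224:236].mean(0)).tolist())
O=g[:,:,2]-g[:,:,0]
cols=np.arange(165,229);c=[(O[140:158,k].clip(60)-60)@np.arange(140,158)/(O[140:158,k].clip(60)-60).sum() for k in cols]
P=ray(T,np.c_[cols,c],.042);f=np.polyfit(P[:,1],P[:,0],1);print("orange axis",f)
print("orange front",np.round(O[148:151,224:240].mean(0)).tolist())
Y=(g[:,:,1]-g[:,:,0])
rows=np.arange(124,212);rows=rows[(abs(rows-149)>7)&(abs(rows-188)>7)]
c=[(Y[k,226:242].clip(40)-40)@np.arange(226,242)/(Y[k,226:242].clip(40)-40).sum() for k in rows]
P=ray(T,np.c_[c,rows],.066);f=np.polyfit(P[:,0],P[:,1],1);print("stop centre line y=%.4f*x+%.4f"%tuple(f))
# roof front edge
B=g[:,:,0]-g[:,:,2]; rows=np.arange(124,208);c=[]
for k in rows:
    pr=B[k,150:170]; j=np.where(pr>50)[0].max(); c.append(150+j+(pr[j]-50)/(pr[j]-pr[j+1]))
P=ray(T,np.c_[c,rows],.086);f=np.polyfit(P[:,0],P[:,1],1);print("roof edge y=%.4f*x+%.4f"%tuple(f), "rms",np.std(P[:,1]-np.polyval(f,P[:,0])))
E
```

```text
top L-end corners + RB [[636.3, -167.0, 8.0], [537.7, -145.2, 8.0], [490.7, -371.5, 8.0]]
scene R-end [[636.8, -167.2, 8.0], [536.2, -145.3, 8.0]]
top bg V 151.0
top plate 3259.5 [[311, 127], [304, 166], [382, 181], [388, 144], [386, 140], [317, 126]]
[[626.0, -191.0, 8.0], [533.0, -172.0, 8.0], [498.0, -346.0, 8.0], [585.0, -365.0, 8.0], [594.0, -361.0, 8.0], [628.0, -205.0, 8.0]]
top plate 84.0 [[301, 123], [292, 163], [295, 161]]
[[635.0, -168.0, 8.0], [540.0, -145.0, 8.0], [545.0, -152.0, 8.0]]
top black 396.5 [[401, 136], [391, 140], [385, 182], [395, 179], [395, 164]]
top black 191.5 [[310, 118], [305, 120], [297, 164], [302, 161]]
scene bg V 133.0
scene plate 2744.0 [[137, 158], [96, 182], [146, 227], [142, 211], [151, 205], [157, 208], [182, 191], [142, 159]]
[[499.0, -346.0, 8.0], [594.0, -361.0, 8.0], [629.0, -195.0, 8.0], [605.0, -228.0, 8.0], [585.0, -224.0, 8.0], [585.0, -209.0, 8.0], [528.0, -199.0, 8.0], [496.0, -334.0, 8.0]]
scene plate 133.0 [[201, 205], [185, 213], [155, 236]]
[[539.0, -145.0, 8.0], [569.0, -158.0, 8.0], [635.0, -168.0, 8.0]]
scene black 1016.5 [[194, 185], [185, 185], [183, 194], [160, 209], [150, 208], [144, 212], [152, 232], [198, 201]]
scene black 858.5 [[132, 140], [123, 140], [121, 148], [99, 159], [93, 156], [85, 159], [92, 177], [95, 179], [137, 155]]
green axis x=-0.0169*y+0.4760 yaw off deg -0.970530774229011
front profile [39.0, 47.0, 72.0, 90.0, 95.0, 96.0, 88.0, 58.0, 41.0, 74.0, 79.0, 68.0]
orange axis [-0.02076614  0.56488249]
orange front [159.0, 203.0, 235.0, 237.0, 236.0, 225.0, 142.0, 97.0, 150.0, 221.0, 218.0, 130.0, 42.0, 6.0, -1.0, -1.0]
stop centre line y=0.0216*x+-0.0279
roof edge y=0.0254*x+0.1223 rms 0.0010019228028829447
```

```bash
cat >> h.py <<'E'
from scipy.spatial.transform import Rotation as Ro
def plan(pts,heading=None,start=None):
    from bench import ctrl
    s=ctrl.get_state(); R=Ro.from_rotvec(s["tool_rot"]).as_matrix(); p=np.array(s["position"])if start is None else np.array(start)
    h0=np.degrees(np.arctan2(R[1,0],R[0,0]))
    print("t %.2f"%s["time"],"pos",np.round(s["position"],4),"head %.2f"%h0,"tilt %.2f"%np.degrees(np.arccos(-R[2,2])),"F",np.round(s["ft_force"],1),"w %.3f"%s["grip_width"],"q",np.round(s["joint_positions"],2))
    for P in pts:
        d=R.T@(np.array(P)-p)/.3; print(P,"->",np.round(d,3).tolist())
    if heading is not None: print("spin",round(-((heading-h0+180)%360-180)/180,4))
E
python3 - <<'E'
from h import *
plan([(.45,-.35,.237),(.475,.064,.237),(.475,.064,.15)],0.97)
E
```

```text
t 0.15 pos [ 0.2048 -0.6165  0.2358] head -71.62 tilt 0.08 F [ 0.7  0.8 -0.2] w 1.000 q [ 1.26  0.32 -0.07  1.45  0.02  1.37 -0.06]
(0.45, -0.35, 0.237) -> [-0.585, -1.056, -0.003]
(0.475, 0.064, 0.237) -> [-1.869, -1.57, -0.002]
(0.475, 0.064, 0.15) -> [-1.868, -1.57, 0.288]
spin -0.4033
```

Emit:
drive_tool:
  rows:
    - [[-0.1,-0.17,0,-0.03,138],[-0.2,-0.34,0,-0.08,138],[-0.3,-0.51,0,-0.12,138],[-0.4,-0.68,0,-0.16,138],[-0.5,-0.84,0,-0.18,138],[-0.58,-0.98,0,-0.2,138],[-0.58,-0.98,0,-0.2,138]]
  grip_force: 5

```text
time: 1.02
position: [0.4325, -0.3543, 0.2366]
tool_rot: [-2.994, 0.947, -0.001]
ft_force: [-0.1, -1.6, 0.4]
grip_width: 0.465
```

```bash
python3 - <<'E'
from h import *
plan([(.46,-.14,.237),(.475,.064,.237),(.475,.064,.10)],0.97)
E
```

```text
t 1.02 pos [ 0.4325 -0.3543  0.2366] head -35.10 tilt 0.12 F [-0.1 -1.6  0.4] w 0.465 q [ 0.96  0.15 -0.35  1.67  0.05  1.33 -0.01]
(0.46, -0.14, 0.237) -> [-0.336, -0.637, -0.0]
(0.475, 0.064, 0.237) -> [-0.686, -1.222, 0.001]
(0.475, 0.064, 0.1) -> [-0.686, -1.221, 0.458]
spin -0.2004
```

Emit:
drive_tool:
  rows:
    - [[-0.09,-0.16,0,-0.04,138],[-0.18,-0.32,0,-0.08,138],[-0.27,-0.48,0,-0.12,138],[-0.36,-0.64,0,-0.16,138],[-0.45,-0.8,0,-0.2,138],[-0.54,-0.95,0,-0.2,138],[-0.54,-0.95,0,-0.2,138]]

```text
time: 1.9
position: [0.4635, -0.0295, 0.2368]
tool_rot: [3.142, 0.02, 0.001]
ft_force: [1.2, -1.3, -0.0]
grip_width: 0.458
```

```bash
python3 - <<'E'
from h import *
plan([(.475,.064,.237),(.475,.064,.12),(.475,.064,.035)],0.97)
E
```

```text
t 1.90 pos [ 0.4635 -0.0295  0.2368] head 0.74 tilt 0.03 F [ 1.2 -1.3 -0. ] w 0.458 q [ 0.7  -0.06 -0.66  1.87 -0.04  1.32  0.07]
(0.475, 0.064, 0.237) -> [0.043, -0.311, -0.001]
(0.475, 0.064, 0.12) -> [0.042, -0.311, 0.389]
(0.475, 0.064, 0.035) -> [0.042, -0.311, 0.673]
spin -0.0013
```

Emit:
drive_tool:
  rows:
    - [[0.02,-0.16,0,0,138],[0.042,-0.311,0.08,0,138],[0.042,-0.311,0.2,0,138],[0.042,-0.311,0.32,0,138],[0.042,-0.311,0.32,0,138]]

```text
time: 2.52
position: [0.4733, 0.0583, 0.138]
tool_rot: [3.142, 0.007, -0.01]
ft_force: [0.1, -0.5, 0.0]
grip_width: 0.461
```

```bash
python3 - <<'E'
from h import *
from bench import ctrl
plan([(.475,.064,.035)],0.97)
d={}
for n in["wrist","scene"]:
    d[n]=ctrl.get_image(n); 
im=d["wrist"]; g=im["img"].copy()
X=np.array([[.4768,-.0105,.042],[.4741+.0169*.05,.064,.042],[.475,.064,.036]])
print(proj(im,X))
for p in proj(im,X): cv2.circle(g,tuple(int(v) for v in p),3,(255,0,255),1)
cv2.imwrite("pics/w1.png",np.vstack([g])); cv2.imwrite("pics/s1.png",d["scene"]["img"]);pickle.dump(d,open("im1.pkl","wb"))
E
```

```text
t 2.52 pos [0.4733 0.0583 0.138 ] head 0.25 tilt 0.36 F [ 0.1 -0.5  0. ] w 0.461 q [ 0.58  0.08 -0.78  1.96  0.06  1.13 -0.22]
(0.475, 0.064, 0.035) -> [0.008, -0.019, 0.343]
spin -0.004
[[259.01361443 263.13618328]
 [257.71225799 190.28371293]
 [257.7648072  188.3121785 ]]
```

View pics/w1.png

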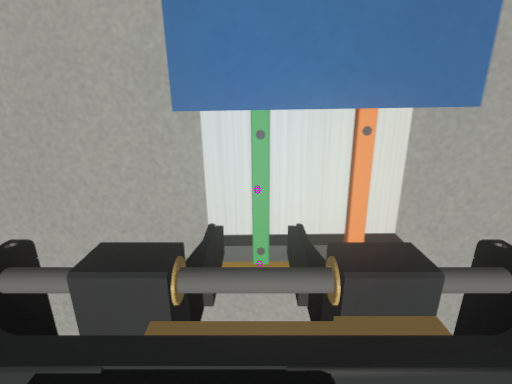

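View pics/s1.png

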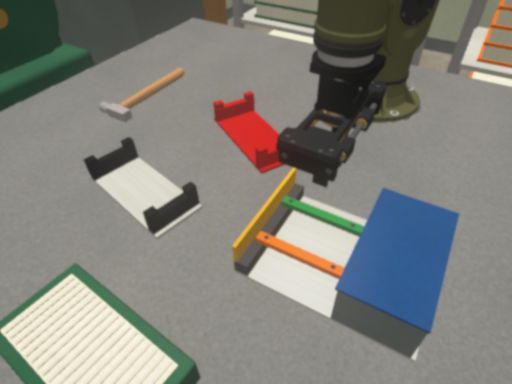

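The wrist view shows the green bar from (261,110) to (261,263), centred between the jaws. It sits 3 px (about 2 mm) to +x of my top-view estimate, so I aim between the two.

```bash
python3 - <<'E'
from h import *
plan([(.476,.064,.138),(.476,.064,.035)],0.97)
E
```

```text
t 2.62 pos [0.4759 0.0591 0.1412] head 0.27 tilt 0.02 F [ 0.4  0.3 -0.1] w 0.459 q [ 0.58  0.08 -0.78  1.96  0.06  1.13 -0.22]
(0.476, 0.064, 0.138) -> [0.0, -0.016, 0.011]
(0.476, 0.064, 0.035) -> [0.0, -0.016, 0.354]
spin -0.0039
```

Emit:
drive_tool:
  rows:
    - [[0,-0.016,0.08,-0.004,138],[0,-0.016,0.18,-0.004,138],[0,-0.016,0.27,-0.004,138],[0,-0.016,0.33,-0.004,138],[0,-0.016,0.354,-0.004,138],[0,-0.016,0.354,-0.004,138]]

```text
time: 3.38
position: [0.4758, 0.0651, 0.0348]
tool_rot: [-3.141, -0.03, -0.001]
ft_force: [0.4, -0.6, 0.5]
grip_width: 0.46
```

```bash
python3 - <<'E'
from h import *
from bench import ctrl
plan([(.476,.064,.035)],0.97)
im=ctrl.get_image("wrist"); cv2.imwrite("pics/w2.png",im["img"])
E
```

```text
t 3.38 pos [0.4758 0.0651 0.0348] head 1.08 tilt 0.03 F [ 0.4 -0.6  0.5] w 0.460 q [ 0.52  0.25 -0.77  2.05  0.22  0.92 -0.35]
(0.476, 0.064, 0.035) -> [0.001, 0.004, -0.001]
spin 0.0006
```

View pics/w2.png

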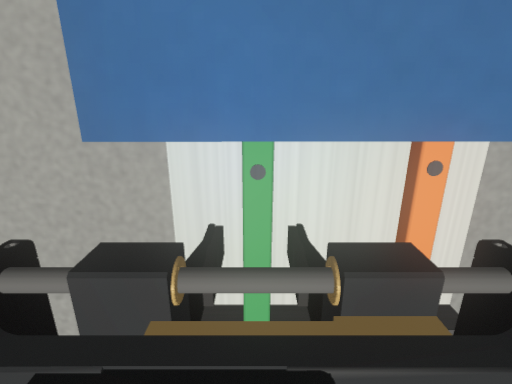

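The jaws straddle the green bar evenly: the bar is at column 258 and the jaws sit at about 215 and 297. I close lightly so that the bar can pivot in the pads.

Emit:
drive_tool:
  rows:
    - [[0,0,0,0,160],[0,0,0,0,190],[0,0,0,0,210],[0,0,0,0,230],[0,0,0,0,255],[0,0,0,0,255]]
  grip_force: 5

```text
time: 4.18
position: [0.4756, 0.0651, 0.0345]
tool_rot: [3.141, 0.03, 0.001]
ft_force: [1.4, 0.0, 2.3]
grip_width: 0.186
```

Emit:
drive_tool:
  rows:
    - [[0,-0.001,-0.015,0,255],[0,-0.002,-0.03,0,255],[0,-0.003,-0.045,0,255],[0,-0.003,-0.045,0,255]]
  grip_force: 5

```text
time: 4.68
position: [0.4755, 0.0661, 0.0482]
tool_rot: [3.141, 0.03, 0.001]
ft_force: [-0.4, -0.4, -1.1]
grip_width: 0.184
```

```bash
python3 - <<'E'
from h import *
from bench import ctrl
plan([])
a=ctrl.get_image("wrist")["img"];b=ctrl.get_image("scene")["img"]
c=np.vstack([cv2.resize(a,(533,400))[80:360],cv2.resize(b[140:290,220:420],None,fx=2.665,fy=2.2,interpolation=3)[:, :533]])
cv2.imwrite("pics/l1.png",c)
E
```

```text
t 4.67 pos [0.4755 0.0661 0.0482] head 1.11 tilt 0.04 F [-0.4 -0.4 -1.1] w 0.184 q [ 0.53  0.22 -0.77  2.04  0.19  0.94 -0.33]
```

View pics/l1.png

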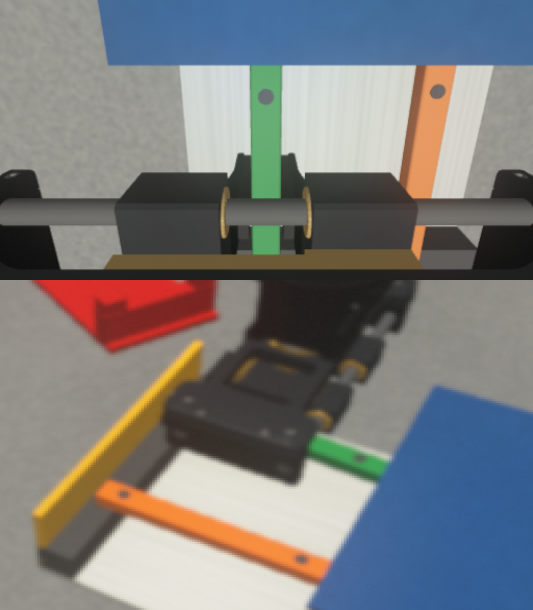

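```bash
cat >> h.py <<'E'
from scipy.optimize import brentq
YR=.1145+.125; XA=lambda y:.4765-.0169*y
def darkhole(im,roi):
    x0,y0,x1,y1=roi; g=im["img"].astype(float)[y0:y1,x0:x1]; S=g.max(2)-g.min(2); 
    return g,S
E
python3 - <<'E'
from h import *
from bench import ctrl
T=pickle.load(open("im0.pkl","rb"))["top"]
up=lambda u,f,o:(np.array(u,float)+.5)/f-.5+np.array(o)
H=ray(T,up([[374,399],[606,396]],4.5,[90,100]),.042); print("holes level",np.round(H*1000,1).tolist())
W1=pickle.load(open("im1.pkl","rb"))["wrist"]; print("pred wrist1 rear hole",proj(W1,H),"seen (260.5,134.5),(261,251)")
im=ctrl.get_image("wrist"); h=cv2.cvtColor(im["img"],cv2.COLOR_BGR2HSV); print("size")
# find hole: low saturation inside bar cols
cols=slice(243,270); s=h[100:240,cols,1].astype(float); 
m=(h[110:230,235:285,1]<70)&(h[110:230,235:285,2]<125); m=m.astype(np.uint8)
n,l,st,c=cv2.connectedComponentsWithStats(m)
for i in range(1,n):
    if st[i,4]>15: print("blob",st[i].tolist(),c[i]+[235,110])
pickle.dump(im,open("im2.pkl","wb"))
for lift,lab in[(.0137,"level"),(0,"none")]: print(lab,proj(im,H[0]+[0,.0,lift]))
L=YR-H[0,1]
for th in(0,2,3,4,4.5,5):
    a=np.radians(th); y=YR-(L*np.cos(a)-.012*np.sin(a)); z=.030+L*np.sin(a)+.012*np.cos(a); print(th,proj(im,[H[0,0],y,z]))
E
```

```text
holes level [[475.1, 114.5, 42.0], [476.4, 4.3, 42.0]]
pred wrist1 rear hole [[258.3900418  133.20629487]
 [258.73491419 249.6080788 ]] seen (260.5,134.5),(261,251)
size
blob [13, 52, 14, 15, 160] [254.93125 169.46875]
blob [35, 114, 14, 6, 65] [276.76923077 227.03076923]
blob [0, 116, 6, 4, 24] [237.5 227.5]
level [[256.48415552 171.80864627]]
none [[256.40119649 165.85421257]]
0 [[256.40119649 165.85421257]]
2 [[256.44574922 166.73633971]]
3 [[256.47123313 167.08792136]]
4 [[256.498973   167.37631173]]
4.5 [[256.51371816 167.49592716]]
5 [[256.52906303 167.59866469]]
```

The rear hole is at (254.9,169.5). Tilting about the rear edge predicts about row 168–169 and a level lift about row 173, so the bar is pivoting about its rear edge by about 4.5° as intended. I continue to about 12°.

Emit:
drive_tool:
  rows:
    - [[0,-0.001,-0.016,0,255],[0,-0.004,-0.033,0,255],[0,-0.008,-0.05,0,255],[0,-0.011,-0.065,0,255],[0,-0.014,-0.079,0,255],[0,-0.014,-0.079,0,255]]
  grip_force: 5

```text
time: 5.58
position: [0.4755, 0.0704, 0.0719]
tool_rot: [3.141, 0.03, 0.001]
ft_force: [0.8, 0.8, -0.1]
grip_width: 0.184
```

```bash
python3 - <<'E'
from h import *
from bench import ctrl
plan([])
im=ctrl.get_image("wrist"); h=cv2.cvtColor(im["img"],cv2.COLOR_BGR2HSV)
m=((h[80:225,235:285,1]<70)&(h[80:225,235:285,2]<125)).astype(np.uint8)
n,l,st,c=cv2.connectedComponentsWithStats(m)
for i in range(1,n):
    if st[i,4]>15: print("blob",st[i].tolist(),c[i]+[235,80])
L=YR-.1145
for th in(6,8,10,12,13,14):
    a=np.radians(th); y=YR-(L*np.cos(a)-.012*np.sin(a)); z=.030+L*np.sin(a)+.012*np.cos(a); print(th,proj(im,[.475,y,z]))
print("level",proj(im,[.475,.119,.042+.037]))
S=ctrl.get_image("scene");T=ctrl.get_image("top")
cv2.imwrite("pics/l2.png",np.vstack([cv2.resize(im["img"],(533,400))[60:340],cv2.resize(S["img"][140:290,220:420],None,fx=2.665,fy=2,interpolation=3)[:,:533]]))
E
```

```text
t 5.58 pos [0.4755 0.0704 0.0719] head 1.11 tilt 0.04 F [ 0.8  0.8 -0.1] w 0.184 q [ 0.54  0.19 -0.79  2.02  0.16  0.99 -0.31]
blob [14, 80, 13, 14, 143] [254.91608392 166.76223776]
6 [[255.7420705  165.62507806]]
8 [[255.78725202 165.6430502 ]]
10 [[255.84032691 165.3879876 ]]
12 [[255.90189972 164.83722463]]
13 [[255.93607712 164.44325756]]
14 [[255.97263166 163.9658242 ]]
level [[255.91635222 171.04300086]]
```

View pics/l2.png

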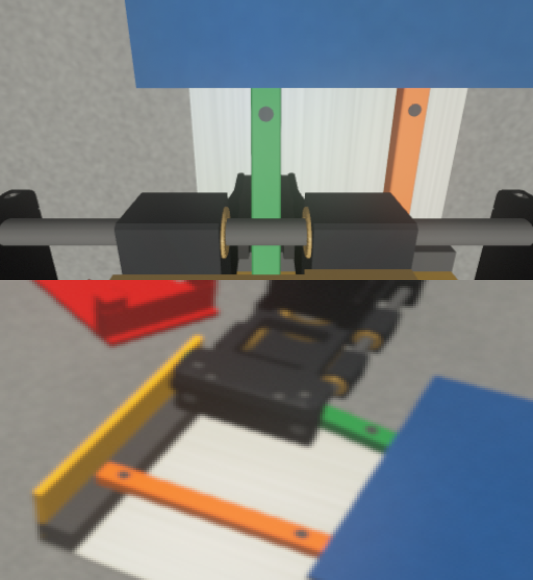

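Row 166.8 less the bias seen earlier gives about 165, which matches a 12° tilt (a level lift would give 171). I now grip firmly to hold that angle, then check the front end from above.

Emit:
drive_tool:
  rows:
    - [[0,0,0,0,255],[0,0,0,0,255]]
  grip_force: 45

```text
time: 5.98
position: [0.4752, 0.0703, 0.0715]
tool_rot: [-3.141, -0.03, 0.0]
ft_force: [-0.5, 0.1, -2.0]
grip_width: 0.179
```

```bash
python3 - <<'E'
from h import *
from bench import ctrl
plan([])
T=ctrl.get_image("top");S=ctrl.get_image("scene")
for th in (0,8,12):
    a=np.radians(th);L=.25
    print(th,"front top edge px",proj(T,[.4767,YR-(L*np.cos(a)-.012*np.sin(a)),.03+L*np.sin(a)+.012*np.cos(a)]))
cv2.imwrite("pics/t3.png",cv2.resize(T["img"][100:240,90:270],None,fx=4.2,fy=4.2,interpolation=3))
E
```

```text
t 5.97 pos [0.4752 0.0703 0.0715] head 1.09 tilt 0.01 F [-0.5  0.1 -2. ] w 0.179 q [ 0.54  0.19 -0.79  2.02  0.16  0.99 -0.31]
0 front top edge px [[231.20046411 187.4608828 ]]
8 front top edge px [[228.22974301 184.00515126]]
12 front top edge px [[225.75861161 182.19732501]]
```

View pics/t3.png

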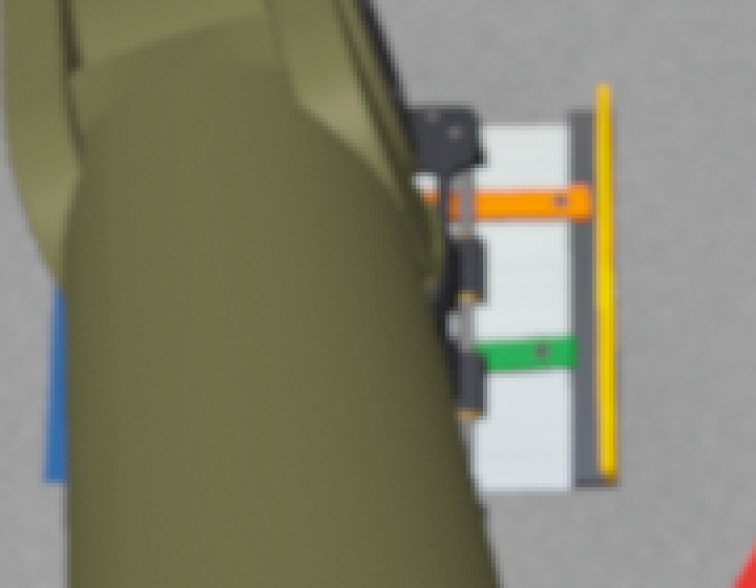

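```bash
python3 - <<'E'
from h import *
T=pickle.load(open("im0.pkl","rb"))["top"]
print("obs",(541.5/4.2-.5)+90,(350.5/4.2-.5)+100)
for dy in(0,.003):
 for th in (8,9,10,11,12,13):
    a=np.radians(th);L=.2352
    print(dy,th,proj(T,[.4764,YR+dy-(L*np.cos(a)-.012*np.sin(a)),.03+L*np.sin(a)+.012*np.cos(a)]).round(2))
E
```

```text
obs 218.42857142857142 182.95238095238096
0 8 [[221.17 184.37]]
0 9 [[220.6  183.95]]
0 10 [[220.   183.53]]
0 11 [[219.36 183.11]]
0 12 [[218.68 182.69]]
0 13 [[217.96 182.26]]
0.003 8 [[219.71 184.37]]
0.003 9 [[219.14 183.96]]
0.003 10 [[218.53 183.54]]
0.003 11 [[217.88 183.11]]
0.003 12 [[217.19 182.69]]
0.003 13 [[216.47 182.26]]
```

The front hole is at (218.4,183.0) against a predicted (218.7,182.7) at 12°, so the tilt is about 11.5–12°. I draw the bar out along its slope.

Emit:
drive_tool:
  rows:
    - [[0,0.02,-0.005,0,255],[0,0.06,-0.015,0,255],[0,0.1,-0.025,0,255],[0,0.14,-0.035,0,255],[0,0.18,-0.046,0,255],[0,0.2,-0.051,0,255],[0,0.2,-0.051,0,255]]
  grip_force: 45

```text
time: 6.95
position: [0.4765, 0.0098, 0.0869]
tool_rot: [3.141, 0.029, 0.0]
ft_force: [-0.3, 0.2, -2.1]
grip_width: 0.181
```

```bash
python3 - <<'E'
from h import *
from bench import ctrl
plan([])
T=ctrl.get_image("top");S=ctrl.get_image("scene")
cv2.imwrite("pics/t4.png",np.vstack([cv2.resize(T["img"][110:230,90:290],None,fx=3,fy=2.5,interpolation=3),cv2.resize(S["img"][140:290,220:420],None,fx=3,fy=2,interpolation=3)]))
E
```

```text
t 6.95 pos [0.4765 0.0098 0.0869] head 1.04 tilt 0.01 F [-0.3  0.2 -2.1] w 0.181 q [ 0.64  0.14 -0.75  2.02  0.12  1.02 -0.15]
```

View pics/t4.png

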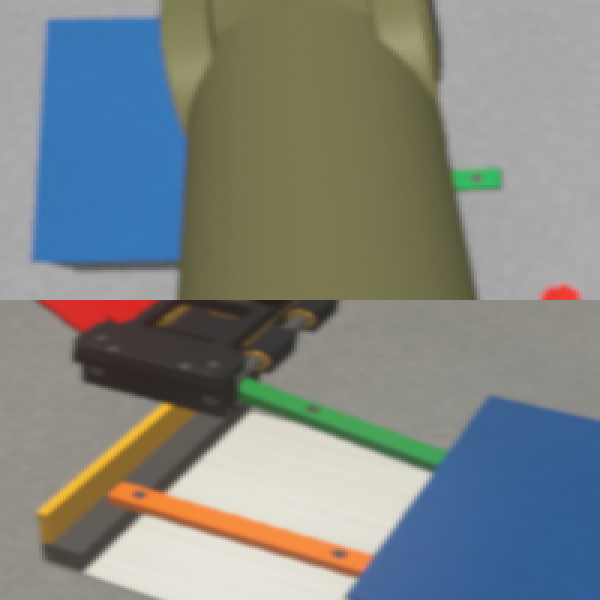

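The bar is drawn about 60 mm. Its front end, at (502,178) in the crop, is past the stop, and it is sliding freely with a force of about 2 N (its weight). I continue out.

Emit:
drive_tool:
  rows:
    - [[0,0.03,-0.007,0,255],[0,0.07,-0.018,0,255],[0,0.11,-0.028,0,255],[0,0.15,-0.038,0,255],[0,0.19,-0.048,0,255],[0,0.23,-0.058,0,255],[0,0.25,-0.063,0,255],[0,0.25,-0.063,0,255]]
  grip_force: 45

```text
time: 8.05
position: [0.4779, -0.0652, 0.1058]
tool_rot: [3.141, 0.029, 0.0]
ft_force: [-0.7, 0.2, -2.1]
grip_width: 0.176
```

```bash
python3 - <<'E'
from h import *
from bench import ctrl
plan([])
T=ctrl.get_image("top");S=ctrl.get_image("scene")
cv2.imwrite("pics/t5.png",np.vstack([cv2.resize(T["img"][110:230,90:290],None,fx=3,fy=2.5,interpolation=3),cv2.resize(S["img"][140:290,220:420],None,fx=3,fy=2,interpolation=3)]))
E
```

```text
t 8.05 pos [ 0.4779 -0.0652  0.1058] head 1.05 tilt 0.01 F [-0.7  0.2 -2.1] w 0.176 q [ 0.74  0.12 -0.69  1.99  0.09  1.06  0.03]
```

View pics/t5.png

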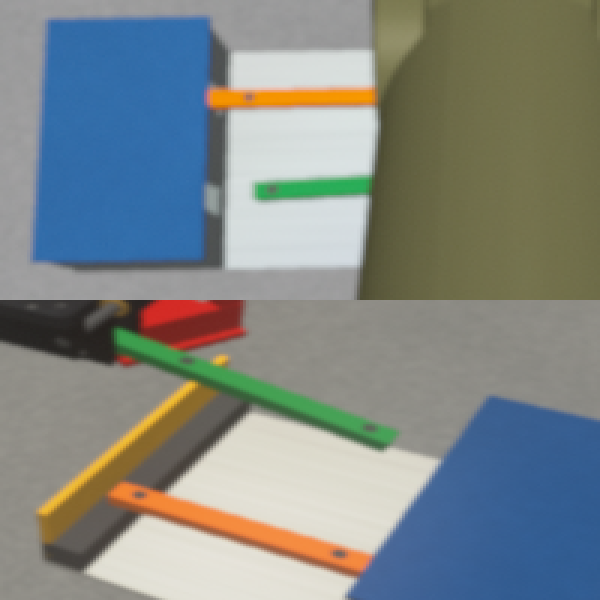

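The rear end is clear of the slot, at (255,190) in the top crop. I lift and go over to the rest.

```bash
python3 - <<'E'
from h import *
plan([(.478,-.0652,.17),(.5526,-.3175,.17)],-12.0)
E
```

```text
t 8.15 pos [ 0.4777 -0.0642  0.1056] head 1.13 tilt 0.02 F [-0.   1.4 -2.2] w 0.175 q [ 0.74  0.12 -0.69  1.99  0.09  1.06  0.03]
(0.478, -0.0652, 0.17) -> [0.001, 0.003, -0.215]
(0.5526, -0.3175, 0.17) -> [0.233, 0.849, -0.215]
spin 0.0729
```

Emit:
drive_tool:
  rows:
    - [[0,0,-0.06,0,255],[0,0,-0.14,0,255],[0.01,0.04,-0.2,0,255],[0.03,0.12,-0.215,0.01,255],[0.06,0.22,-0.215,0.02,255],[0.09,0.33,-0.215,0.03,255],[0.12,0.44,-0.215,0.04,255],[0.15,0.55,-0.215,0.05,255],[0.18,0.66,-0.215,0.06,255],[0.21,0.76,-0.215,0.073,255],[0.227,0.83,-0.215,0.073,255],[0.233,0.849,-0.215,0.073,255],[0.233,0.849,-0.215,0.073,255]]
  grip_force: 45

```text
time: 9.78
position: [0.5522, -0.3181, 0.1696]
tool_rot: [-3.123, 0.331, 0.002]
ft_force: [0.8, 0.2, -1.2]
grip_width: 0.177
```

```bash
python3 - <<'E'
from h import *
from bench import ctrl
plan([(.5526,-.3175,.17)],-12.0)
T=ctrl.get_image("top");S=ctrl.get_image("scene");W=ctrl.get_image("wrist")
pickle.dump((T,S,W),open("im3.pkl","wb"))
cv2.imwrite("pics/t6.png",np.hstack([cv2.resize(T["img"],(400,300)),cv2.resize(W["img"],(400,300))]));cv2.imwrite("pics/s6.png",cv2.resize(S["img"][90:280,50:290],None,fx=3,fy=3,interpolation=3))
E
```

```text
t 9.78 pos [ 0.5522 -0.3181  0.1696] head -12.09 tilt 0.07 F [ 0.8  0.2 -1.2] w 0.177 q [ 0.88  0.38 -0.5   1.56  0.19  1.26  0.14]
(0.5526, -0.3175, 0.17) -> [0.001, -0.002, -0.001]
spin -0.0005
```

View pics/t6.png

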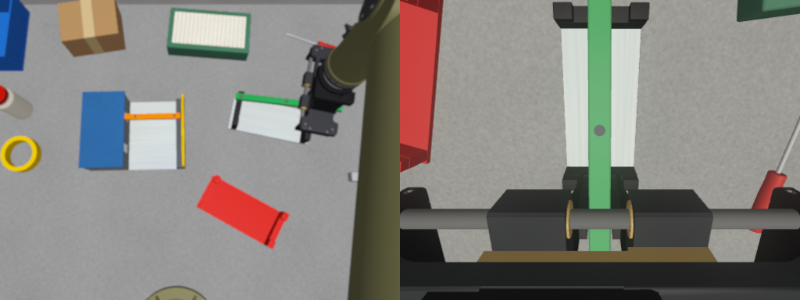

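View pics/s6.png

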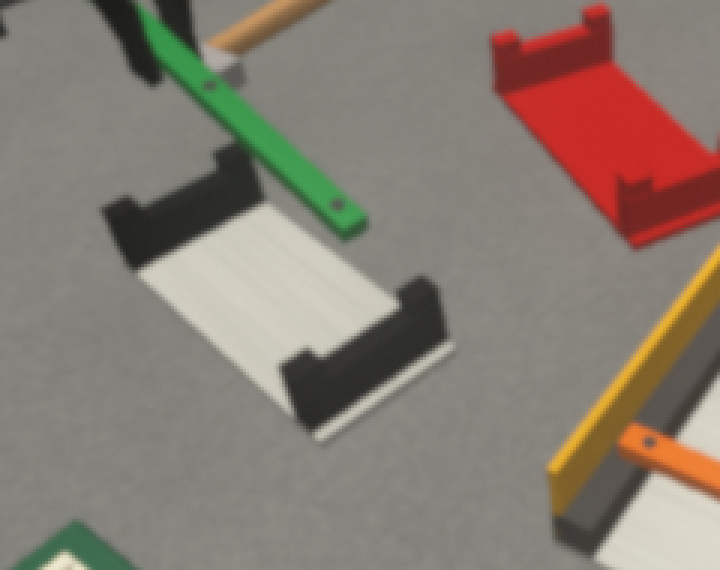

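```bash
python3 - <<'E'
from h import *
T,S,W=pickle.load(open("im3.pkl","rb"))
cv2.imwrite("pics/t7.png",cv2.resize(T["img"][105:195,285:425],None,fx=5,fy=5,interpolation=3))
E
```

```text
(no output)
```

View pics/t7.png

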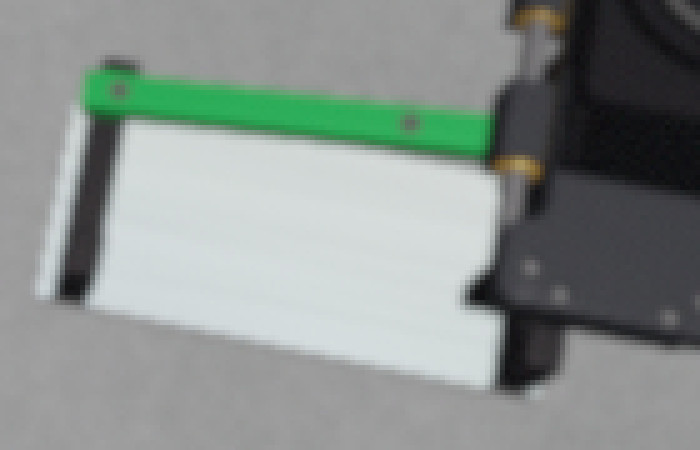

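```bash
cat >> h.py <<'E'
def tri(a,pa,b,pb):
    M=[np.asarray(i["camera_matrix"])@np.c_[i["R"],i["t"]] for i in(a,b)]
    X=cv2.triangulatePoints(M[0].astype(float),M[1].astype(float),np.array(pa,float).reshape(2,1),np.array(pb,float).reshape(2,1)); return (X[:3]/X[3]).ravel()
up=lambda u,f,o:(np.array(u,float)+.5)/f-.5+np.array(o)
E
python3 - <<'E'
from h import *
T,S,W=pickle.load(open("im3.pkl","rb"))
t=up([[411,123],[119,90]],5,[285,105]);s=up([[209,86],[338,205]],3,[50,90])
C=tri(T,t[0],S,s[0]);Rr=tri(T,t[1],S,s[1]); v=C-Rr; print(C.round(4),Rr.round(4),"len",np.linalg.norm(v),"tilt",np.degrees(np.arctan2(v[2],np.hypot(*v[:2]))),"head",np.degrees(np.arctan2(v[1],v[0])))
print(proj(T,C),t[0],proj(S,C),s[0])
print("wrist pred",proj(W,C))
u=np.array([-.208,-.978]);c=np.array([.5629,-.2686]);d=C[:2]-c;print("centre rel rest along,across",d@u,d@[u[1],-u[0]])
E
```

```text
[ 0.5613 -0.2698  0.1654] [ 0.5835 -0.1642  0.1419] len 0.11048808343982294 tilt 12.30059943486333 head -101.84333618940376
[[366.54781945 129.43777603]] [366.8 129.2] [[118.89733004 118.23398381]] [119.33333333 118.33333333]
wrist pred [[252.59305497 167.40675339]]
centre rel rest along,across 0.001528406353134076 0.0013089424698212446
```

Both views agree. The hole spacing is 110.5 mm (110 at the start), the tilt is 12.3°, the heading is −101.8° (rest −102°), and the centre is within 2 mm of the rest's centre. I lower until the rear is just above its rib, which leaves about 6 mm.

Emit:
drive_tool:
  rows:
    - [[0,0,0.03,0,255],[0,0,0.09,0,255],[0,0,0.15,0,255],[0,0,0.2,0,255],[0,0,0.24,0,255],[0,0,0.265,0,255],[0,0,0.28,0,255],[0,0,0.28,0,255]]
  grip_force: 45

```text
time: 10.92
position: [0.5526, -0.3181, 0.0862]
tool_rot: [3.124, -0.329, 0.0]
ft_force: [-0.6, -0.0, -1.2]
grip_width: 0.179
```

Emit:
drive_tool:
  rows:
    - [[0,0,0.004,0,255],[0,0,0.008,0,255],[0,0,0.012,0,255],[0,0,0.016,0,255],[0,0,0.02,0,255],[0,0,0.024,0,255],[0,0,0.028,0,255],[0,0,0.032,0,255],[0,0,0.032,0,255]]
  grip_force: 30

```text
time: 12.05
position: [0.5527, -0.3182, 0.0768]
tool_rot: [3.124, -0.33, 0.0]
ft_force: [0.1, -0.9, -0.4]
grip_width: 0.175
```

```bash
python3 - <<'E'
from h import *
from bench import ctrl
plan([])
T=ctrl.get_image("top");S=ctrl.get_image("scene")
pickle.dump((T,S),open("im4.pkl","wb"))
cv2.imwrite("pics/t8.png",cv2.resize(T["img"][105:195,285:425],None,fx=4,fy=4,interpolation=3));cv2.imwrite("pics/s8.png",cv2.resize(S["img"][120:260,60:240],None,fx=4,fy=4,interpolation=3))
E
```

```text
t 12.05 pos [ 0.5527 -0.3182  0.0768] head -12.05 tilt 0.02 F [ 0.1 -0.9 -0.4] w 0.175 q [ 0.86  0.46 -0.48  1.65  0.23  1.09  0.1 ]
```

View pics/s8.png

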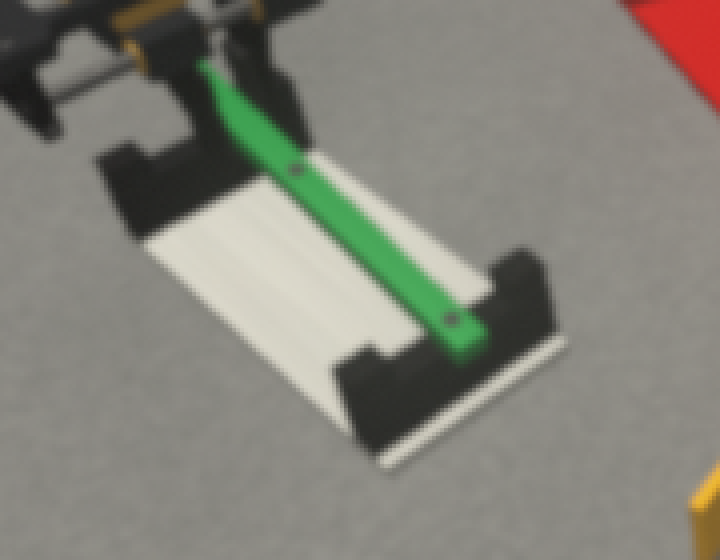

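The rear end, at (465,340) in the crop, is on the near rib and midway between the ears. I lighten the grip and lower slowly so that the bar levels by pivoting.

Emit:
drive_tool:
  rows:
    - [[0,0,0.0,0,255],[0,0,0.006,0,255],[0,0,0.013,0,255],[0,0,0.02,0,255],[0,0,0.027,0,255],[0,0,0.034,0,255],[0,0,0.041,0,255],[0,0,0.048,0,255],[0,0,0.055,0,255],[0,0,0.062,0,255],[0,0,0.069,0,255],[0,0,0.076,0,255],[0,0,0.082,0,255],[0,0,0.088,0,255],[0,0,0.088,0,255]]
  grip_force: 10

```text
time: 14.02
position: [0.5525, -0.318, 0.0501]
tool_rot: [-3.124, 0.33, 0.0]
ft_force: [0.0, -0.8, -1.4]
grip_width: 0.182
```

```bash
python3 - <<'E'
from h import *
from bench import ctrl
plan([])
T=ctrl.get_image("top");S=ctrl.get_image("scene")
pickle.dump((T,S),open("im5.pkl","wb"))
cv2.imwrite("pics/t9.png",cv2.resize(T["img"][105:195,285:425],None,fx=5,fy=5,interpolation=3));cv2.imwrite("pics/s9.png",cv2.resize(S["img"][120:260,60:240],None,fx=4,fy=4,interpolation=3))
E
```

```text
t 14.03 pos [ 0.5525 -0.318   0.0501] head -12.04 tilt 0.01 F [ 0.  -0.8 -1.4] w 0.182 q [ 0.86  0.49 -0.47  1.66  0.25  1.05  0.09]
```

View pics/s9.png

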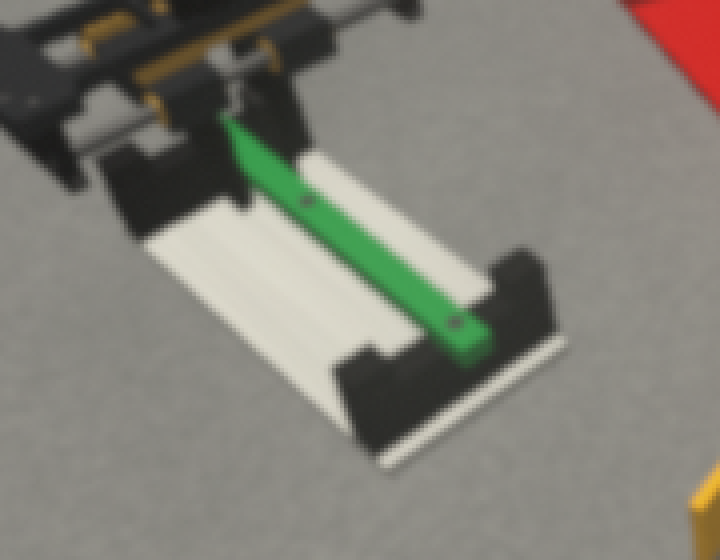

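View pics/t9.png

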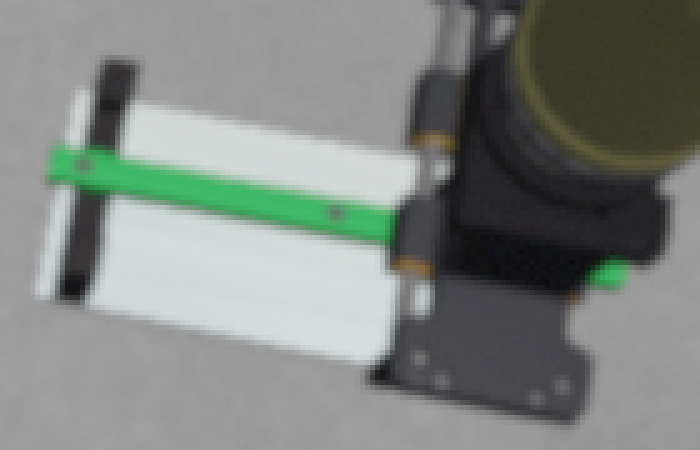

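```bash
python3 - <<'E'
from h import *
T,S=pickle.load(open("im5.pkl","rb"))
t=up([[336,212],[83,165]],5,[285,105]);s=up([[307,201],[456,322]],4,[60,120])
C=tri(T,t[0],S,s[0]);Rr=tri(T,t[1],S,s[1]); v=C-Rr; print(C.round(4),Rr.round(4),"len",np.linalg.norm(v),"tilt",np.degrees(np.arctan2(v[2],np.hypot(*v[:2]))),"head",np.degrees(np.arctan2(v[1],v[0])))
u=np.array([-.208,-.978]);c=np.array([.5629,-.2686]);d=C[:2]-c;print("along,across",d@u,d@[u[1],-u[0]])
E
```

```text
[ 0.5618 -0.2691  0.0558] [ 0.5843 -0.1613  0.0526] len 0.11015432936985958 tilt 1.667712434018893 head -101.78487902704511
along,across 0.0007310043839992704 0.0009736068143010762
```

The bar is now tilted only 1.7°, with its centre within 1 mm of the rest's centre. I lower the last 4–5 mm.

Emit:
drive_tool:
  rows:
    - [[0,0,0.003,0,255],[0,0,0.006,0,255],[0,0,0.009,0,255],[0,0,0.012,0,255],[0,0,0.015,0,255],[0,0,0.015,0,255]]
  grip_force: 5

```text
time: 14.88
position: [0.5525, -0.318, 0.0457]
tool_rot: [3.124, -0.33, -0.0]
ft_force: [-0.3, 0.2, -1.1]
grip_width: 0.182
```

```bash
python3 - <<'E'
from h import *
from bench import ctrl
plan([])
T=ctrl.get_image("top");S=ctrl.get_image("scene")
pickle.dump((T,S),open("im6.pkl","wb"))
cv2.imwrite("pics/tsa.png",np.vstack([cv2.resize(T["img"][105:175,285:425],None,fx=4,fy=4,interpolation=3),cv2.resize(S["img"][130:210,80:220],None,fx=4,fy=4,interpolation=3)]))
E
```

```text
t 14.88 pos [ 0.5525 -0.318   0.0457] head -12.04 tilt 0.01 F [-0.3  0.2 -1.1] w 0.182 q [ 0.85  0.49 -0.47  1.67  0.25  1.04  0.09]
```

View pics/tsa.png

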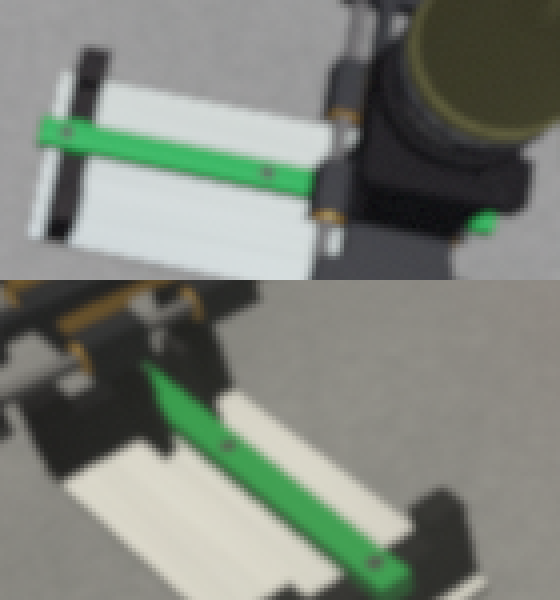

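Emit:
drive_tool:
  rows:
    - [[0,0,0.001,0,255],[0,0,0.002,0,255],[0,0,0.003,0,255],[0,0,0.004,0,255],[0,0,0.004,0,255]]
  grip_force: 4

```text
time: 15.6
position: [0.5526, -0.3181, 0.0451]
tool_rot: [3.124, -0.329, -0.0]
ft_force: [-2.4, -0.0, 4.0]
grip_width: 0.181
```

```bash
python3 - <<'E'
from h import *
from bench import ctrl
plan([])
T,S=pickle.load(open("im6.pkl","rb"))
t=up([[268,174],[67,132]],4,[285,105]);s=up([[229,444-280],[374,563-280]],4,[80,130])
C=tri(T,t[0],S,s[0]);Rr=tri(T,t[1],S,s[1]); v=C-Rr; print("before last step",C.round(4),Rr.round(4),"len",np.linalg.norm(v),"tilt",np.degrees(np.arctan2(v[2],np.hypot(*v[:2]))))
E
```

```text
t 15.60 pos [ 0.5526 -0.3181  0.0451] head -12.04 tilt 0.02 F [-2.4 -0.   4. ] w 0.181 q [ 0.85  0.49 -0.47  1.67  0.25  1.04  0.09]
before last step [ 0.5605 -0.2697  0.0526] [ 0.5846 -0.162   0.0519] len 0.11040124560294585 tilt 0.39758990130882355
```

The vertical force turned to +4 N and the tilt is about 0°, so the bar is seated on both ribs. I open gently and withdraw upward.

Emit:
drive_tool:
  rows:
    - [[0,0,0.003,0,205],[0,0,0.003,0,190],[0,0,0.003,0,170],[0,0,0.003,0,140],[0,0,0.003,0,130],[0,0,0.003,0,130],[0,0,-0.03,0,130],[0,0,-0.1,0,130],[0,0,-0.2,0,130],[0,0,-0.32,0,130],[0,0.12,-0.42,0,130],[0,0.3,-0.45,0,130],[0,0.45,-0.45,0,130],[0,0.5,-0.45,0,130],[0,0.5,-0.45,0,130]]

```text
time: 17.48
position: [0.5211, -0.4653, 0.1803]
tool_rot: [-3.124, 0.332, -0.001]
ft_force: [-0.3, -0.1, -0.3]
grip_width: 0.493
```

```bash
python3 - <<'E'
from h import *
from bench import ctrl
plan([])
T=ctrl.get_image("top");S=ctrl.get_image("scene")
pickle.dump((T,S),open("im7.pkl","wb"))
cv2.imwrite("pics/tb.png",cv2.resize(T["img"][100:200,280:420],None,fx=5,fy=5,interpolation=3));cv2.imwrite("pics/sb.png",cv2.resize(S["img"][120:260,60:240],None,fx=4,fy=4,interpolation=3))
d=pickle.load(open("im0.pkl","rb"))
for n,a,b,roi in(("top",d["top"],T,(150,140,250,158)),("scene",d["scene"],S,(250,225,350,290))):
    for i in(a,b):
        h=cv2.cvtColor(i["img"],cv2.COLOR_BGR2HSV);m=((h[...,0]>3)&(h[...,0]<19)&(h[...,1]>150)).astype(np.uint8)[roi[1]:roi[3],roi[0]:roi[2]];ys,xs=np.where(m);print(n,"orange",xs.mean().round(2)+roi[0],ys.mean().round(2)+roi[1],len(xs))
E
```

```text
t 17.48 pos [ 0.5211 -0.4653  0.1803] head -12.13 tilt 0.04 F [-0.3 -0.1 -0.3] w 0.493 q [ 1.    0.49 -0.44  1.38  0.21  1.32  0.35]
top orange 195.2 148.67 425
top orange 195.27 148.67 427
scene orange 297.22 252.87 915
scene orange 297.21 252.85 911
```

View pics/tb.png

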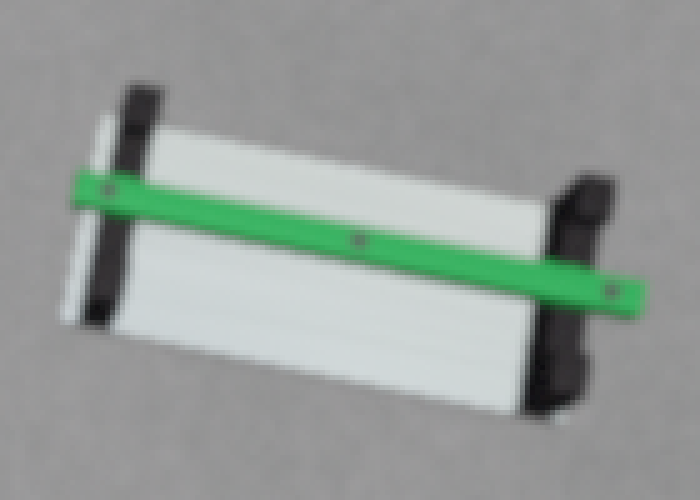

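View pics/sb.png

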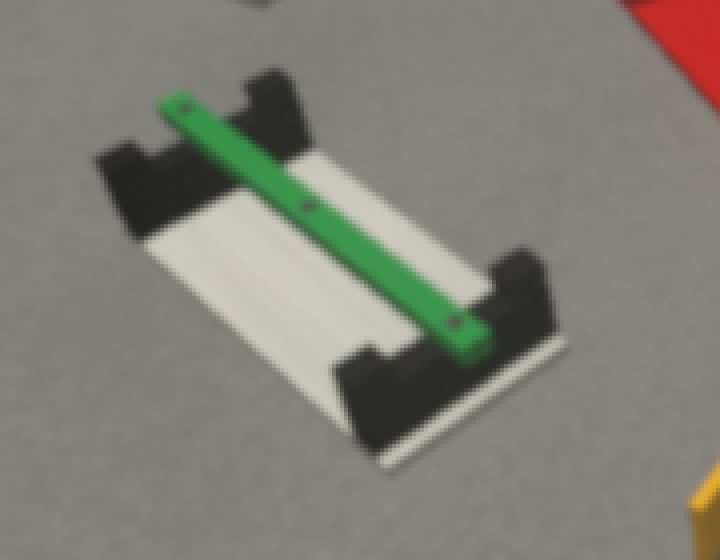

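The green bar spans both ribs between the ears, with its centre hole at (359,240) in the top crop. The orange bar's centroid hasn't moved (under 0.1 px). I run one last numeric check and then hand in.

```bash
python3 - <<'E'
from h import *
from bench import ctrl
T,S=pickle.load(open("im7.pkl","rb"))
t=up([[359,240],[109,189]],5,[280,100]);s=up([[309,206],[456,322]],4,[60,120])
C=tri(T,t[0],S,s[0]);Rr=tri(T,t[1],S,s[1]); v=C-Rr;u=np.array([-.208,-.978]);d=C[:2]-[.5629,-.2686]
print(C.round(4),Rr.round(4),"tilt",np.degrees(np.arctan2(v[2],np.hypot(*v[:2]))),"head",np.degrees(np.arctan2(v[1],v[0])),"along,across",d@u,d@[u[1],-u[0]])
print(ctrl.close_job())
E
```

```text
[ 0.5615 -0.2691  0.0526] [ 0.5845 -0.1615  0.0528] tilt -0.11130092846506372 head -102.04686155683854 along,across 0.0007764942556199993 0.0012250560377738578
the job is handed in; nothing more can be done
None
```

I took the green bar out of the bin and laid it on the black-and-silver rest, then handed the job in at about 17.5 s. The job reports no verdict, so the results below are my own measurements.

**What I did:** I gripped the bar lightly 50 mm from its centre and lifted, so it pivoted about its rear edge to about 12°. With a firm grip I drew it about 135 mm along its slope, clear of the slot and over the stop. I then set its rear end on one rib, let it level in the pads, released it and backed away.

**Last checks, triangulated from two views:**

| Check | Measured | Allowed |
|---|---|---|
| Bar centre, lengthwise from the rest's centre | about 1 mm | 25 mm |
| Bar centre, sideways | about 1 mm | 24 mm |
| Bar top height (level on the ribs is 52 mm) | 52.6 mm | ±5 mm |
| Bar length against the rest's | within 0.1° | 14° |
| Bar tilt | 0.1° | none given |
| Orange bar | under 0.1 px movement in both views | 20 mm |

- **Force:** The wrist force read +4 N when the bar seated. That was the largest reading I saw, though I only read it at the end of each move. The gripper is clear of everything.
- **Disagreement:** The wrist camera put things 2–3 px (about 2 mm) off the top view. That is within the stated calibration, and I aimed between the two. No checks failed.

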